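# Pack polished specimens under the vacuum hood and pump it down

### The job

Put the polished specimens away under vacuum: move the spent pink desiccant cartridge from the station's centre pocket into the steel tray, put the dry blue one in the pocket, and stand every specimen on the pad in a nest of its own, polished face still up. Then set the clear hood over them and press it straight down until both orange clips have snapped under the rim. Last, pump the lever with full strokes, letting it spring right up each time, until the gauge needle stands in the green; disturb nothing else on the bench.

Things in the scene. Friction and masses are not known exactly. Their poses are not given: they have to be found in the camera images.
- station: Vacuum station, fixed. Grey base plate 320 x 310 x 12 mm; origin on the bench 40 mm nearer (-x) and 10 mm right (-y) of its centre; x away from the robot at yaw 0, y left, z up. Left: aluminium rim plate 172 (x) by 152 (y) mm, 10 thick, with a grey block 20 mm high holding 4 nests, a pocket and 4 round-topped guide pins at the corners, 40 mm above the rim. Right: lever pump, gauge behind it.
- nest1 (a point): Nest 1: centre of a square nest 35 x 35 mm, 5 mm deep, for one 30 mm specimen; this point is level with the block's top, 72 mm above the bench. The nests are 82 mm apart along the station's x and 62 mm along its y, symmetrical about rim_centre (1 far left, 2 far right, 3 near left, 4 near right).
- nest2 (a point): Nest 2: centre of a square nest 35 x 35 mm, 5 mm deep, for one 30 mm specimen; this point is level with the block's top, 72 mm above the bench. The nests are 82 mm apart along the station's x and 62 mm along its y, symmetrical about rim_centre (1 far left, 2 far right, 3 near left, 4 near right).
- nest3 (a point): Nest 3: centre of a square nest 35 x 35 mm, 5 mm deep, for one 30 mm specimen; this point is level with the block's top, 72 mm above the bench. The nests are 82 mm apart along the station's x and 62 mm along its y, symmetrical about rim_centre (1 far left, 2 far right, 3 near left, 4 near right).
- nest4 (a point): Nest 4: centre of a square nest 35 x 35 mm, 5 mm deep, for one 30 mm specimen; this point is level with the block's top, 72 mm above the bench. The nests are 82 mm apart along the station's x and 62 mm along its y, symmetrical about rim_centre (1 far left, 2 far right, 3 near left, 4 near right).
- rim_centre (a point): Centre of the rim plate's top face, 52 mm above the bench (station x +20, y +85 mm): the middle of the hood's lower edge comes here, side play 2 mm. Axes as the station's. On the same vertical, 20 mm higher, is the mouth of the cartridge pocket, 37 x 37 mm square, 5 mm deep (floor 67 mm above the bench); the spent cartridge stands in it at the start.
- specimen1_centre (a point): Specimen 1: upright black resin puck, 30 mm diameter, 22 mm tall, 35 g, with a small polished metal face on top. The point is its centre, half-way up; its z axis points out of the polished face. It starts on the blue felt pad, whose top is 4 mm above the bench. May be absent.
- specimen2_centre (a point): Specimen 2: upright red resin puck, 30 mm diameter, 22 mm tall, 35 g, with a small polished metal face on top. The point is its centre, half-way up; its z axis points out of the polished face. It starts on the blue felt pad, whose top is 4 mm above the bench. May be absent.
- specimen3_centre (a point): Specimen 3: upright green resin puck, 30 mm diameter, 22 mm tall, 35 g, with a small polished metal face on top. The point is its centre, half-way up; its z axis points out of the polished face. It starts on the blue felt pad, whose top is 4 mm above the bench. May be absent.
- specimen4_centre (a point): Specimen 4: upright black resin puck, 30 mm diameter, 22 mm tall, 35 g, with a small polished metal face on top. The point is its centre, half-way up; its z axis points out of the polished face. It starts on the blue felt pad, whose top is 4 mm above the bench. May be absent.
- dry_cartridge_centre (a point): Dry desiccant cartridge: aluminium can 32 mm diameter, 30 mm tall, 40 g, with a blue band and top. The point is its centre, half-way up. It starts upright on the bench.
- spent_cartridge_centre (a point): Spent desiccant cartridge: the same can with a pink band and top. The point is its centre, half-way up.
- tray_in (a point): Steel regeneration tray, 110 x 110 mm outside, 22 mm high, walls 4 mm, fixed; the point is the centre of its inner floor.
- hood_knob (a point): Centre of the blue bar handle on the clear hood: 64 (hood x) by 18 (hood y) by 30 mm tall. The hood, about 380 g, is a box open below, 152 x 134 mm, 64 tall; its lower edge is 79 mm below this point, the handle's top 15 mm above. Starts level on a wooden block, edge 36 mm above the bench. Orange clips at both x ends (to x +-93 mm) reach 29 mm below the edge. Fits either way round.
- clip_a (a joint): Angle of one orange clip arm, rad: 0 relaxed or snapped in, sprung shut, spreads outward to 0.1-0.2 as its sloping nose slides over the rim. Set loosely on the base the hood rests on the noses, its edge 10 to 22 mm above the rim; then 10 to 20 N straight down on the handle pushes it home and both clips snap under.
- clip_b (a joint): The same for the other clip arm.
- lever_grip (a point): Centre of the pump lever's black tee handle, a round bar 26 mm thick, 70 mm long, along the station's y. The arm, 200 mm long, is hinged on the handle's far side about an axis along the station's y at station x +110, y -100 mm, 105 mm above the bench. At rest the handle's centre is about 200 mm above the bench.
- lever (a joint): Lever angle, rad: 0 at rest (arm 0.5 rad above level), grows as the handle is pushed down, stop at 0.85. Sprung: about 7 to 10 N on the handle pushes it down, and it swings up by itself when let go.
- needle (a joint): Red needle on a round white dial 62 mm across, face up, behind the pump; rad clockwise from above, 0 to 0.25 at the start. Each full stroke (down to the stop, right up again) takes it on to about the next whole rad; strokes under three quarters do little. Green sector: 3.5 to 4.3. After 4 full strokes it is at about 4.0 and more pumping leaves it there.
- paste_jar: White jar with a blue cap, 52 mm diameter, 50 mm tall; leave alone. Origin under its centre.
- loupe: Black loupe, 42 mm diameter, 36 mm tall; leave alone. Origin under its centre.
- offcut: Dark steel offcut, 34 x 22 x 18 mm; leave alone. Origin under its centre.
Not all that is in view belongs to the job. Of the things that look like the part that bears specimen3_centre, the smaller one is meant.

How it is judged:
By the outcome, as a careful person would: the job done as asked, in the order asked, and still so for the second after the job is handed in, with the robot touching nothing.
Of specimen1, specimen2, specimen3, specimen4 only 2 to 4 are there at a start; the rules pass over those that are not, and their reading is None.
At some moment in a run one of specimen1, specimen2, specimen3, specimen4 may be knocked a few centimetres aside while the robot is not near it.
It also fails if it takes over 210 s, if anything falls off the work surface, if the arm or the gripper's body presses on something with over 40 N, if the wrist force passes 120 N, or if a joint passes its speed limit or range.

### The arm

A 7-joint arm with a two-finger parallel gripper is mounted at the origin on the work surface. World frame = base frame: x ahead of the robot, y to its left, z up, the work surface at z = 0. Lengths are in m, angles in degrees, forces in N, time in s.
With the tool pointing down it reaches from about 0.425 to 0.875 m from the base axis. Payload 8.4 kg.
Tool frame: the origin (TCP) lies midway between the tips of the shut fingers; the grasp point (between the pads) lies 19 mm behind it (r.hold_point_z is the distance from the TCP to the grasp point, in m); z points along the fingers, y is the direction in which the jaws open and shut (so a half turn about z gives the same grasp; the last joint's range is limited). The gripper opens to 87 mm and grips with 3 to 60 N. Pads are 19 mm wide; open, the fingers measure 117 mm over their backs; the gripper's body (75 mm by 190 mm) begins 51 mm behind the grasp point.
Start: joints at [-76.96, 19.091, 2.286, 83.961, -0.768, 76.965, -3.352], TCP at [0.209, 0.616, 0.223] pointing down, gripper open.
Joint ranges: [-147.57, 147.57], [-21.85, 119.76], [-74.77, 79.35], [14.55, 137.4], [-85.83, 265.84], [4.83, 119.75], [-152.11, 152.11]. Speed limits (degrees/s): [127.2, 127.2, 159.86, 159.86, 180, 180, 180].

### API

Orientations are given as a 3x3 rotation matrix whose columns are the frame's x, y, z axes.
In Python, from workcell import r gives the robot as it stands. The module is installed in compiled form; this text tells all that it offers.
- The arm moves only by the tool apply_moves, never from a script. Its arguments are lists of equal length, an entry for each row: "travel": the shift along the tool's x, y, z in cm, a list of three; "delta_rot": the turn, a rotation vector about the tool's x, y, z in rad, a list of three; "grip": the opening, from 0 (shut) to 1 (fully open). In form: {"travel": [[tx, ty, tz], ...], "delta_rot": [[ax, ay, az], ...], "grip": [grip, ...]}. A call has 1 to 20 rows; each row shifts and turns the commanded pose from where the row before left it, along the tool's axes as they then stand; what a row does not reach is not made up. A row lasts 1/8 s, in which the tool goes at most 62.5 mm and 10.7 degrees, less where a joint would pass 70% of its speed; a pose out of reach is approached as far as the arm can. A call is refused whole if a number of a shift passes 6.25 or a number of a turn 0.188, either way. A call with a gripper value outside its range is refused whole. The fingers move at their own pace and stop on an object; "squeeze" is the grip in N (left out, the last holds). Time passes only in rows, so rows that do not move let the fingers close. It gives the time, the measured TCP pose, the force and the opening at its end, in the units of the state.
- r.sense(): the state, without advancing time (a new reading comes with each control period).
- r.camera(name): name is "side" or "top"; returns the picture (420x560x3 uint8, red, green, blue); there is no depth.
- r.camera_params(name): a dict with "fx", "fy", "cx", "cy" (pixels), "k1" (the pictures are not rectified: a ray, as slopes to the right and down, at radius r is drawn at 1 + k1 r^2 times it, then the intrinsics apply), "R" (3x3) and "t" (3): a world point X has camera coordinates R X + t. Camera axes: x right, y down, z forward; pixel columns grow to the right and rows downward; lengths in m; the calibration is good to about 2 mm. A picture is of the moment at which its call begins. camera_params takes no time and is no camera call.
- r.job_done(): hands the job in, once; it reports no verdict.
The state is a dict: "clock": time; "qpos": joint angles; "qd": joint speeds; "tau": joint torques, N m; "tool_pos": TCP position; "ee_rot": TCP orientation; "contact_force": force on the tool from outside, world axes, zero at the start; "torque": the same for the moment, N m; "gripper_width": finger opening in m.
Only numpy, scipy, OpenCV 4.12 (cv2) and the standard library are available. Lean on these libraries where they do the work, as an engineer would, in place of code of your own. Each camera call takes 0.05 s, during which the arm holds its last target. There are 200 camera calls.

## Working session

There is one attempt and no reset: what is moved stays moved. The work goes in short steps, Python scripts to look and compute and a tool call to move; the robot and the scene stay as the last step left them, time stands still between calls to the robot, and variables do not carry over. Pictures are saved under pics/ and viewed, on a budget of 14 in all, crops included, one or two more only if the job needs it, and the job is handed in when it is done.

Besides the shell and the picture viewer there is one more tool, called in YAML: its name, and indented under it one key for each argument. apply_moves: Moves the arm, as the interface text tells. Its arguments: {"type":"object","properties":{"travel":{"type":"array"},"delta_rot":{"type":"array"},"grip":{"type":"array"},"squeeze":{"type":"number"}},"required":["travel","delta_rot","grip"]}

```bash
mkdir -p pics
python3 - <<'E'
from workcell import r
import cv2
s=r.sense();print({k:(v if not hasattr(v,'round') else v) for k,v in s.items()}, r.hold_point_z)
for n in("top","side"):
    im=r.camera(n);cv2.imwrite(f"pics/{n}0.png",cv2.cvtColor(im,cv2.COLOR_RGB2BGR));print(n,r.camera_params(n))
E
```

```text
{'clock': 0.0, 'qpos': array([-76.9595333 ,  19.13231445,   2.28440668,  84.01205851,
        -0.76514858,  76.96569288,  -3.35101676]), 'qd': array([-0.03028991,  0.108412  ,  0.03944289, -0.03219862,  0.05928182,
       -0.0267075 , -0.09559192]), 'tau': array([-1.18037810e-04, -6.56359577e+01,  1.33519582e+00, -4.03783143e+01,
       -5.96675277e-02,  4.50598367e-02,  1.09746738e-04]), 'tool_pos': array([0.20854709, 0.61513009, 0.22164444]), 'ee_rot': array([[-9.47077912e-01,  3.21003555e-01, -3.81647422e-04],
       [ 3.21003744e-01,  9.47076554e-01, -1.61148320e-03],
       [-1.55842509e-04, -1.64871039e-03, -9.99998629e-01]]), 'contact_force': array([0.94946349, 0.5056456 , 0.03841832]), 'torque': array([-0.03416171, -0.03037199,  0.03156105]), 'gripper_width': 0.08697933064084067} 0.0187
top {'fx': 489.33447250608, 'fy': 489.33447250608, 'cx': 280.55201192666357, 'cy': 210.36177286708204, 'k1': -0.17096486534994415, 'R': array([[-0.01060072, -0.99989145,  0.01023302],
       [-0.9959199 ,  0.00964035, -0.0897252 ],
       [ 0.08961681, -0.01114242, -0.99591399]]), 't': array([-0.00691021,  0.55753587,  1.56490605])}
side {'fx': 438.7249893971308, 'fy': 438.7249893971308, 'cx': 278.19826130475724, 'cy': 207.8048719925355, 'k1': 0.010525168826669385, 'R': array([[ 0.98180686, -0.18975276,  0.00701316],
       [-0.12872891, -0.69230344, -0.71003156],
       [ 0.13958568,  0.69621106, -0.70413493]]), 't': array([-0.55260245,  0.17294596,  1.03630987])}
```

View pics/top0.png

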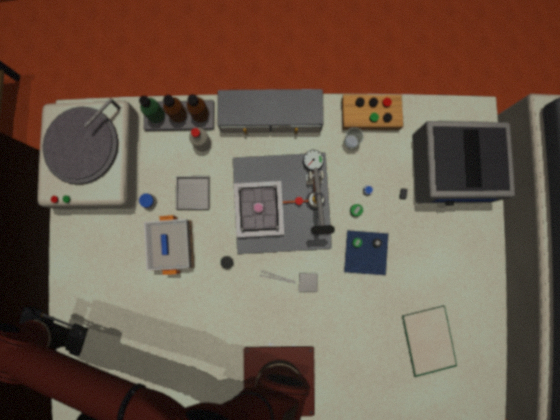

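View pics/side0.png

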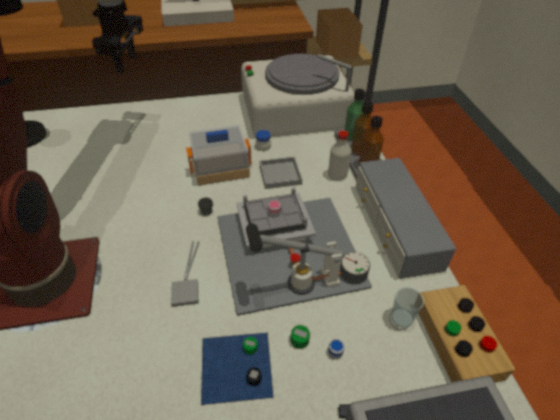

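Candidates. Green: (358,243) on the pad and (357,210) off the pad, larger. Black puck: (377,243) on the pad, with the black loupe at (227,262) and offcut at (404,193). Blue: can at (368,190), with the jar at (147,201). Pink cartridge: (258,208). Next is a close crop.

```bash
cat > h.py <<'E'
import numpy as np,cv2
from workcell import r
P={n:r.camera_params(n) for n in("top","side")}
def ray(n,u,v):
    p=P[n];x,y=(u-p['cx'])/p['fx'],(v-p['cy'])/p['fy'];a,b=x,y
    for _ in range(20):
        k=1+p['k1']*(a*a+b*b);a,b=x/k,y/k
    R,t=np.array(p['R']),np.array(p['t'])
    return -R.T@t,R.T@np.array([a,b,1])
def at(n,u,v,z):
    o,d=ray(n,u,v);return (o+d*(z-o[2])/d[2])[:2]
def proj(n,X):
    p=P[n];c=np.array(p['R'])@X+p['t'];a,b=c[:2]/c[2];k=1+p['k1']*(a*a+b*b)
    return np.array([p['fx']*a*k+p['cx'],p['fy']*b*k+p['cy']])
def crop(n,f,x0,y0,w,h,s):
    im=cv2.cvtColor(r.camera(n),cv2.COLOR_RGB2BGR)
    cv2.imwrite(f,cv2.resize(im[y0:y0+h,x0:x0+w],None,fx=s,fy=s,interpolation=cv2.INTER_CUBIC))
E
python3 - <<'E'
from h import *
crop("top","pics/t1.png",225,140,200,145,4)
crop("side","pics/s1.png",195,185,200,150+65,2.75)
E
```

```text
(no output)
```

View pics/t1.png

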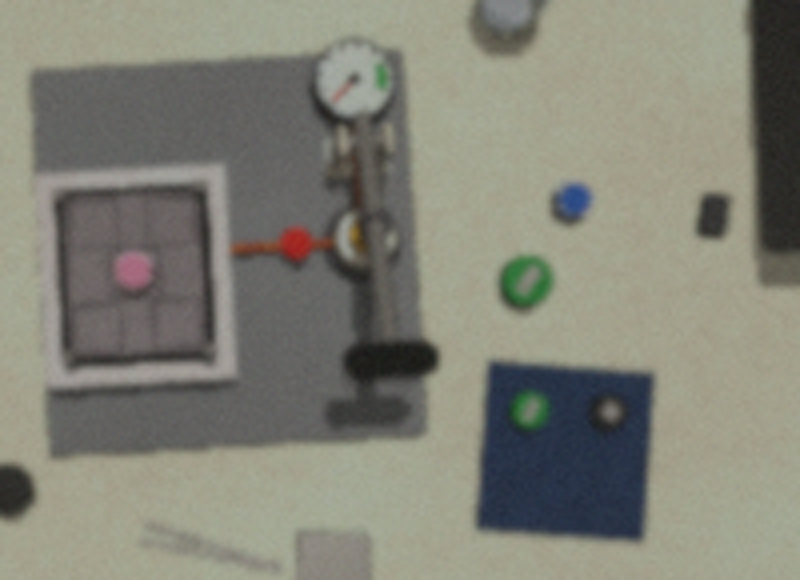

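View pics/s1.png

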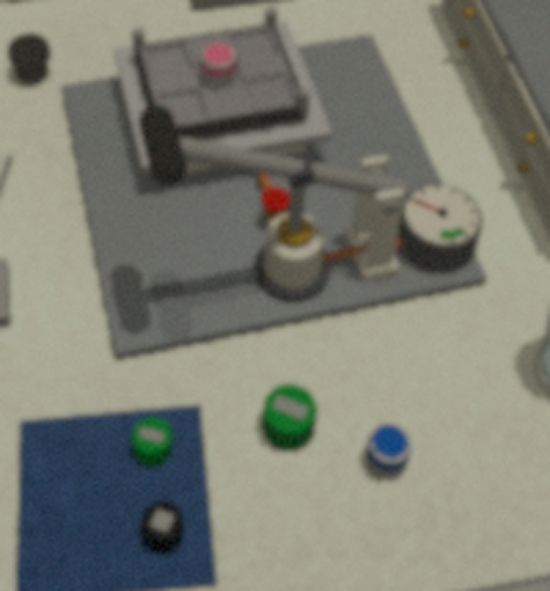

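Seen: specimens are the small green at crop (530,411) and the black at (609,411), both on the pad. The green at (525,281) is the larger decoy. The dry can is at (574,200), the pink one at (133,270). Two specimens in all. Next I measure everything.

Run:
```python
from h import *
T=lambda u,v:((u+.5)/4-.5+225,(v+.5)/4-.5+140)
S=lambda u,v:((u+.5)/2.75-.5+195,(v+.5)/2.75-.5+185)
for n,t,s,z in [("green",(530,411),(152,436),.026),("black",(609,411),(162,521),.026),("dry",(574,200),(388,442),.030),("pink",(133,270),(219,53),.097)]:
    print(n,at("top",*T(*t),z).round(4),at("side",*S(*s),z).round(4))
b=np.array([at("top",*T(*c),.012) for c in[(31,72),(402,50),(426,435),(50,457)]])
m=np.array([at("top",*T(*c),.052) for c in[(36,175),(222,163),(237,380),(52,390)]])
for nm,q in(("base",b),("rim",m)):
    e=[q[0]-q[3],q[1]-q[2],q[0]-q[1],q[3]-q[2]]
    print(nm,q.mean(0).round(4),[np.round(np.linalg.norm(x),4) for x in e],[np.degrees(np.arctan2(x[1],x[0])).round(2) for x in e])
# base->rim centre
crop("top","pics/t2.png",135,165,110,110,5.4)
im=cv2.cvtColor(r.camera("side"),cv2.COLOR_RGB2BGR)
crop("side","pics/s2.png",170,105,150,115,5)
```

```text
green [ 0.4505 -0.2603] [ 0.4532 -0.2616]
black [ 0.4496 -0.3254] [ 0.4508 -0.3272]
dry [ 0.6224 -0.3002] [ 0.6237 -0.3009]
pink [0.5617 0.0585] [0.5638 0.0593]
base [ 0.5844 -0.0161] [np.float64(0.3184), np.float64(0.3197), np.float64(0.3088), np.float64(0.3071)] [np.float64(2.71), np.float64(2.41), np.float64(92.96), np.float64(92.73)]
rim [0.5609 0.0572] [np.float64(0.1731), np.float64(0.1747), np.float64(0.1498), np.float64(0.1474)] [np.float64(4.11), np.float64(3.31), np.float64(93.15), np.float64(92.55)]
```

View pics/t2.png

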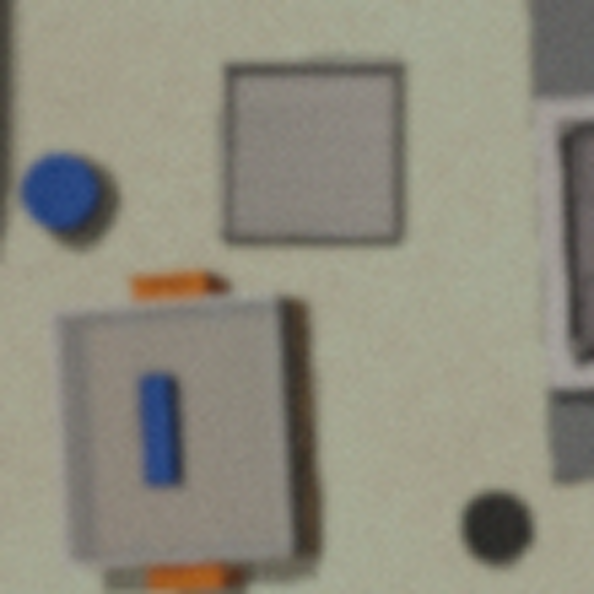

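View pics/s2.png

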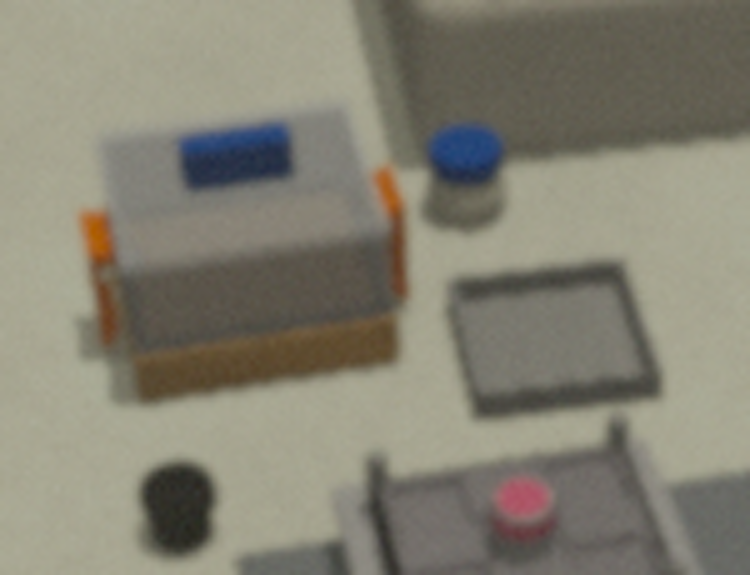

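Seen: hood on its block, handle at crop (161,430), clips at (172,286) and (190,577). The tray is at (314,153), the loupe at (497,527), the jar at (62,192).

Run:
```python
from h import *
T=lambda u,v:((u+.5)/5.4-.5+135,(v+.5)/5.4-.5+165)
S=lambda u,v:((u+.5)/5-.5+170,(v+.5)/5-.5+105)
print("cam",ray("top",0,0)[0].round(3))
def q(nm,pts,z,f=T,n="top"):
    p=np.array([at(n,*f(*c),z) for c in pts]);print(nm,p.mean(0).round(4),"yaw",np.degrees(np.arctan2(*(p[0]-p[-1])[::-1])).round(2),np.linalg.norm(p[0]-p[-1]).round(4),np.linalg.norm(p[0]-p[1]).round(4))
q("handle top",[(141,376),(172,374),(181,483),(148,486)],.130)
q("handle side",[(287,126),(181,141),(186,161),(290,147)],.130,S,"side")
q("tray",[(227,65),(403,65),(400,241),(225,241)],.022)
q("hoodtop",[(55,316),(283,300),(300,555),(72,563)],.100)
q("clips",[(172,275),(190,588)],.06)
# lever handle triangulation
for c in [(391,358)]:
    print("lever",at("top",(c[0]+.5)/4-.5+225,(c[1]+.5)/4-.5+140,.213))
y=np.radians(2.8);Rz=np.array([[np.cos(y),-np.sin(y)],[np.sin(y),np.cos(y)]])
rim=np.array([.562,.058])
# lever handle: station frame
print("lever pred",rim+Rz@(np.array([110-200*np.cos(.5),-100])/1e3-np.array([.02,.085])), "dial stuff")
```

```text
cam [0.415 0.005 1.609]
handle top [0.4482 0.3431] yaw 4.01 0.0621 0.0178
handle side [0.4502 0.3372] yaw 88.44 0.0208 0.0607
tray [0.6181 0.2751] yaw -0.01 0.1079 0.1083
hoodtop [0.4468 0.3405] yaw 4.43 0.1427 0.1339
clips [0.449 0.347] yaw 3.6 0.1849 0.1849
lever [ 0.48548072 -0.12953361]
lever pred [ 0.48562279 -0.1309566 ] dial stuff
```

```bash
cat > g.py <<'E'
# usage: g.py x y z [yaw of tool y minus 90, deg]: rotation needed, then shift in rotated tool axes (cm)
import sys;from h import *
from scipy.spatial.transform import Rotation as Ro
s=r.sense();a=[float(v) for v in sys.argv[1:]];yaw=np.radians(a[3] if len(a)>3 else 2.8)
c,n=np.cos(yaw),np.sin(yaw);G=np.array([[-c,-n,0],[-n,c,0],[0,0,-1]])
E=np.array(s['ee_rot'])
print("t",round(s['clock'],2),"pos",np.round(s['tool_pos'],4),"F",np.round(s['contact_force'],1),"w",round(s['gripper_width'],4),"q7",np.round(s['qpos'],0))
print("rot",Ro.from_matrix(E.T@G).as_rotvec().round(4),"shift cm",(G.T@(np.array(a[:3])-s['tool_pos'])*100).round(2))
E
python3 g.py .562 .058 .2
```

```text
t 0.35 pos [0.2086 0.6155 0.2223] F [0.1 0.1 0.4] w 0.087 q7 [-77.  19.   2.  84.  -1.  77.  -3.]
rot [-0.0004 -0.     -0.3757] shift cm [-32.57 -57.41   2.23]
```

apply_moves:
  travel:
    - [0,0,0]
    - [0,0,0]
    - [0,0,0]
    - [-2.33,-4.1,0.16]
    - [-2.33,-4.1,0.16]
    - [-2.33,-4.1,0.16]
    - [-2.33,-4.1,0.16]
    - [-2.33,-4.1,0.16]
    - [-2.33,-4.1,0.16]
    - [-2.33,-4.1,0.16]
    - [-2.33,-4.1,0.16]
    - [-2.33,-4.1,0.16]
    - [-2.33,-4.1,0.16]
    - [-2.33,-4.1,0.16]
    - [-2.33,-4.1,0.16]
    - [-2.33,-4.1,0.16]
    - [-2.33,-4.1,0.16]
    - [0,0,0]
  delta_rot:
    - [0,0,-0.125]
    - [0,0,-0.125]
    - [0,0,-0.126]
    - [0,0,0]
    - [0,0,0]
    - [0,0,0]
    - [0,0,0]
    - [0,0,0]
    - [0,0,0]
    - [0,0,0]
    - [0,0,0]
    - [0,0,0]
    - [0,0,0]
    - [0,0,0]
    - [0,0,0]
    - [0,0,0]
    - [0,0,0]
    - [0,0,0]
  grip: [0.6,0.6,0.6,0.6,0.6,0.6,0.6,0.6,0.6,0.6,0.6,0.6,0.6,0.6,0.6,0.6,0.6,0.6]
  squeeze: 20

```text
clock: 2.6
tool_pos: [0.5638, 0.054, 0.2001]
ee_rot: [[-0.999, -0.043, 0.001], [-0.043, 0.999, -0.002], [-0.0, -0.002, -1.0]]
contact_force: [-0.2, 0.8, -0.3]
gripper_width: 0.0523
```

```bash
python3 g.py .562 .058 .1
```

```text
t 2.6 pos [0.5638 0.054  0.2001] F [-0.2  0.8 -0.3] w 0.0523 q7 [-34.  10.  27.  99.  -5.  72.  87.]
rot [-0.0018  0.0004 -0.0059] shift cm [ 0.16  0.41 10.01]
```

apply_moves:
  travel:
    - [0.16,0.41,0]
    - [0,0,4]
    - [0,0,4]
    - [0,0,2]
    - [0,0,1]
    - [0,0,1]
    - [0,0,0.3]
    - [0,0,0]
  delta_rot:
    - [0,0,0]
    - [0,0,0]
    - [0,0,0]
    - [0,0,0]
    - [0,0,0]
    - [0,0,0]
    - [0,0,0]
    - [0,0,0]
  grip: [0.6,0.6,0.6,0.6,0.6,0.6,0.6,0.6]

```text
clock: 3.6
tool_pos: [0.5611, 0.0624, 0.0775]
ee_rot: [[-0.999, -0.049, 0.001], [-0.049, 0.999, 0.0], [-0.001, 0.0, -1.0]]
contact_force: [0.9, 0.2, 0.1]
gripper_width: 0.052
```

apply_moves:
  travel:
    - [0,0,0]
    - [0,0,0]
    - [0,0,0]
    - [0,0,0]
  delta_rot:
    - [0,0,0]
    - [0,0,0]
    - [0,0,0]
    - [0,0,0]
  grip: [0.2,0.2,0.2,0.2]

```text
clock: 4.1
tool_pos: [0.5611, 0.0618, 0.0774]
ee_rot: [[-0.999, -0.049, 0.0], [-0.049, 0.999, -0.0], [-0.0, -0.0, -1.0]]
contact_force: [-0.0, -2.1, 2.4]
gripper_width: 0.0313
```

```bash
python3 g.py .562 .058 .18
python3 - <<'E'
from h import *
crop("side","pics/s3.png",200,130,130,110,5)
E
```

```text
t 4.1 pos [0.5611 0.0618 0.0774] F [-0.  -2.1  2.4] w 0.0313 q7 [-33.  17.  26. 107.  -9.  58.  89.]
rot [-0.0004  0.0005 -0.0002] shift cm [ -0.07  -0.39 -10.26]
```

View pics/s3.png

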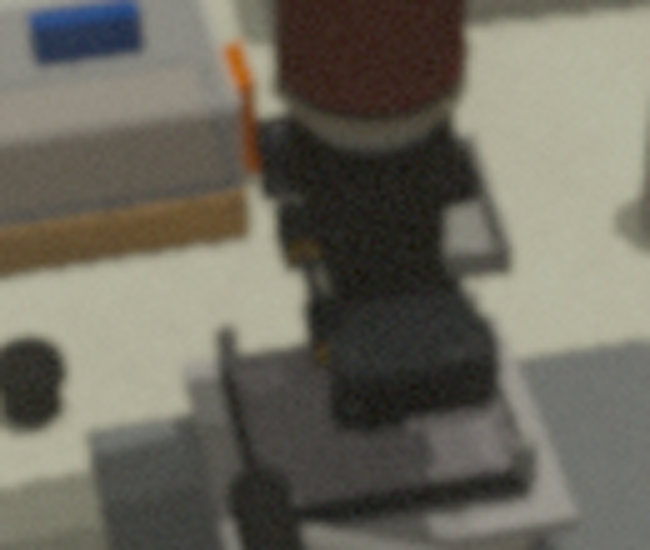

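apply_moves:
  travel:
    - [0,0,-0.5]
    - [0,0,-1.5]
    - [0,0,-4]
    - [0,0,-4]
    - [-1.0,4.2,0]
    - [-1.0,4.2,0]
    - [-1.0,4.2,0]
    - [-1.0,4.2,0]
    - [-1.0,4.2,0]
    - [0,0,0]
    - [0,0,0]
  delta_rot:
    - [0,0,0]
    - [0,0,0]
    - [0,0,0]
    - [0,0,0]
    - [0,0,0]
    - [0,0,0]
    - [0,0,0]
    - [0,0,0]
    - [0,0,0]
    - [0,0,0]
    - [0,0,0]
  grip: [0.2,0.2,0.2,0.2,0.2,0.2,0.2,0.2,0.2,0.2,0.2]

```text
clock: 5.52
tool_pos: [0.6005, 0.2741, 0.1777]
ee_rot: [[-0.999, -0.049, 0.0], [-0.049, 0.999, -0.0], [-0.0, -0.0, -1.0]]
contact_force: [-0.8, -1.4, -1.4]
gripper_width: 0.0311
```

```bash
python3 g.py .618 .275 .02
```

```text
t 5.53 pos [0.6005 0.2741 0.1777] F [-0.8 -1.4 -1.4] w 0.0311 q7 [-44.  22.  21.  87.  -8.  73.  71.]
rot [-0.0004  0.0003  0.0003] shift cm [-1.75  0.   15.77]
```

apply_moves:
  travel:
    - [-1.75,0,0]
    - [0,0,5]
    - [0,0,5]
    - [0,0,3.5]
    - [0,0,1.5]
    - [0,0,0.5]
    - [0,0,0.2]
    - [0,0,0]
  delta_rot:
    - [0,0,0]
    - [0,0,0]
    - [0,0,0]
    - [0,0,0]
    - [0,0,0]
    - [0,0,0]
    - [0,0,0]
    - [0,0,0]
  grip: [0.2,0.2,0.2,0.2,0.2,0.2,0.2,0.2]

```text
clock: 6.52
tool_pos: [0.6188, 0.2756, 0.0215]
ee_rot: [[-0.999, -0.049, 0.002], [-0.049, 0.999, 0.001], [-0.002, 0.001, -1.0]]
contact_force: [-0.5, -0.3, -1.4]
gripper_width: 0.0317
```

apply_moves:
  travel:
    - [0,0,0.2]
    - [0,0,0.2]
    - [0,0,0.1]
    - [0,0,0]
  delta_rot:
    - [0,0,0]
    - [0,0,0]
    - [0,0,0]
    - [0,0,0]
  grip: [0.2,0.2,0.2,0.2]

```text
clock: 7.02
tool_pos: [0.6179, 0.2753, 0.015]
ee_rot: [[-0.999, -0.049, -0.0], [-0.049, 0.999, -0.0], [0.0, -0.0, -1.0]]
contact_force: [-0.6, -0.1, -0.7]
gripper_width: 0.0315
```

apply_moves:
  travel:
    - [0,0,0.05]
    - [0,0,0]
    - [0,0,0]
    - [0,0,0]
    - [0,0,-1.5]
    - [0,0,-4]
    - [0,0,-5]
    - [0,0,-5]
  delta_rot:
    - [0,0,0]
    - [0,0,0]
    - [0,0,0]
    - [0,0,0]
    - [0,0,0]
    - [0,0,0]
    - [0,0,0]
    - [0,0,0]
  grip: [0.2,0.2,0.55,0.55,0.6,0.6,0.6,0.6]

```text
clock: 8.02
tool_pos: [0.618, 0.2752, 0.1725]
ee_rot: [[-0.999, -0.049, 0.001], [-0.049, 0.999, 0.0], [-0.001, 0.0, -1.0]]
contact_force: [0.4, 0.7, 0.2]
gripper_width: 0.0519
```

```bash
python3 g.py .623 -.3005 .2
```

```text
t 8.03 pos [0.618  0.2752 0.1725] F [0.4 0.7 0.2] w 0.0519 q7 [-43.  25.  21.  84.  -9.  73.  72.]
rot [0.0004 0.0009 0.0001] shift cm [  2.31 -57.53  -2.75]
```

apply_moves:
  travel:
    - [0,0,-3.5]
    - [0.17,-4.11,0]
    - [0.17,-4.11,0]
    - [0.17,-4.11,0]
    - [0.17,-4.11,0]
    - [0.17,-4.11,0]
    - [0.17,-4.11,0]
    - [0.17,-4.11,0]
    - [0.17,-4.11,0]
    - [0.17,-4.11,0]
    - [0.17,-4.11,0]
    - [0.17,-4.11,0]
    - [0.17,-4.11,0]
    - [0.17,-4.11,0]
    - [0.17,-4.11,0]
    - [0,0,3]
    - [0,0,3]
    - [0,0,0]
    - [0,0,0]
  delta_rot:
    - [0,0,0]
    - [0,0,0]
    - [0,0,0]
    - [0,0,0]
    - [0,0,0]
    - [0,0,0]
    - [0,0,0]
    - [0,0,0]
    - [0,0,0]
    - [0,0,0]
    - [0,0,0]
    - [0,0,0]
    - [0,0,0]
    - [0,0,0]
    - [0,0,0]
    - [0,0,0]
    - [0,0,0]
    - [0,0,0]
    - [0,0,0]
  grip: [0.6,0.6,0.6,0.6,0.6,0.6,0.6,0.6,0.6,0.6,0.6,0.6,0.6,0.6,0.6,0.6,0.6,0.6,0.6]

```text
clock: 10.4
tool_pos: [0.6231, -0.3008, 0.1466]
ee_rot: [[-0.999, -0.049, 0.002], [-0.049, 0.999, -0.001], [-0.002, -0.001, -1.0]]
contact_force: [0.6, 0.0, 0.3]
gripper_width: 0.0522
```

```bash
python3 g.py .623 -.3005 .014
python3 - <<'E'
from h import *
im=cv2.cvtColor(r.camera("top"),cv2.COLOR_RGB2BGR)
im2=cv2.cvtColor(r.camera("side"),cv2.COLOR_RGB2BGR)
a=cv2.resize(im[130:280,140:400],None,fx=3,fy=3,interpolation=cv2.INTER_CUBIC)[:, :780]
cv2.imwrite("pics/t3.png",a)
E
```

```text
t 10.4 pos [ 0.6231 -0.3008  0.1466] F [0.6 0.  0.3] w 0.0522 q7 [ -1.  29.  33.  84. -16.  71. 126.]
rot [-0.0008  0.0017  0.0005] shift cm [1.000e-02 3.000e-02 1.326e+01]
```

View pics/t3.png

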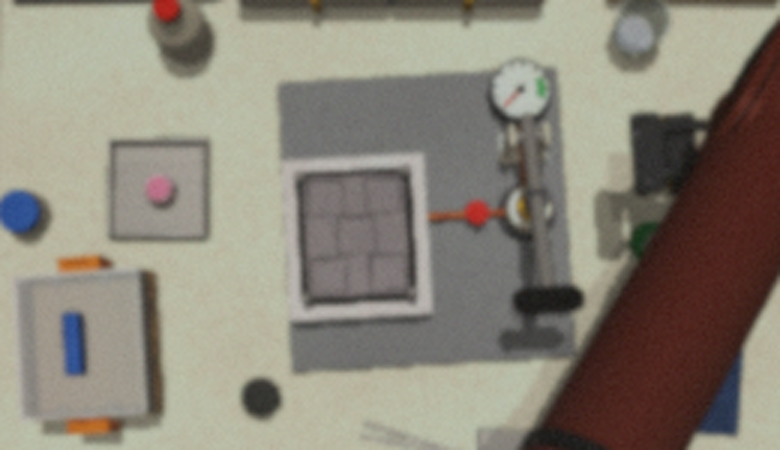

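Seen: the pink can stands in the tray at (160,190), the pocket is empty at (354,236), and the lever is untouched.

apply_moves:
  travel:
    - [0,0,5]
    - [0,0,5]
    - [0,0,2]
    - [0,0,1]
    - [0,0,0.3]
    - [0,0,0]
    - [0,0,0]
    - [0,0,0]
    - [0,0,0]
    - [0,0,0]
  delta_rot:
    - [0,0,0]
    - [0,0,0]
    - [0,0,0]
    - [0,0,0]
    - [0,0,0]
    - [0,0,0]
    - [0,0,0]
    - [0,0,0]
    - [0,0,0]
    - [0,0,0]
  grip: [0.6,0.6,0.6,0.6,0.6,0.6,0.2,0.2,0.2,0.2]

```text
clock: 11.75
tool_pos: [0.6227, -0.3005, 0.012]
ee_rot: [[-0.999, -0.049, 0.0], [-0.049, 0.999, -0.0], [-0.0, -0.0, -1.0]]
contact_force: [-1.5, -0.1, 2.6]
gripper_width: 0.0314
```

```bash
python3 - <<'E'
from h import *
print(at("top",(354.5)/3-.5+140,(236.5)/3-.5+130,.072))
E
python3 g.py .562 .059 .22
```

```text
[0.56033857 0.06007197]
t 11.75 pos [ 0.6227 -0.3005  0.012 ] F [-1.5 -0.1  2.6] w 0.0314 q7 [  1.  36.  30.  90. -20.  59. 129.]
rot [-0.0001  0.0004  0.0003] shift cm [  4.3   36.21 -20.8 ]
```

apply_moves:
  travel:
    - [0,0,-1]
    - [0,0,-4]
    - [0,0,-5]
    - [0,0,-5]
    - [0,0,-5]
    - [0.43,3.62,0]
    - [0.43,3.62,0]
    - [0.43,3.62,0]
    - [0.43,3.62,0]
    - [0.43,3.62,0]
    - [0.43,3.62,0]
    - [0.43,3.62,0]
    - [0.43,3.62,0]
    - [0.43,3.62,0]
    - [0.43,3.62,0]
    - [0,0,4]
    - [0,0,4]
    - [0,0,0]
    - [0,0,0]
  delta_rot:
    - [0,0,0]
    - [0,0,0]
    - [0,0,0]
    - [0,0,0]
    - [0,0,0]
    - [0,0,0]
    - [0,0,0]
    - [0,0,0]
    - [0,0,0]
    - [0,0,0]
    - [0,0,0]
    - [0,0,0]
    - [0,0,0]
    - [0,0,0]
    - [0,0,0]
    - [0,0,0]
    - [0,0,0]
    - [0,0,0]
    - [0,0,0]
  grip: [0.2,0.2,0.2,0.2,0.2,0.2,0.2,0.2,0.2,0.2,0.2,0.2,0.2,0.2,0.2,0.2,0.2,0.2,0.2]

```text
clock: 14.12
tool_pos: [0.5626, 0.0588, 0.1334]
ee_rot: [[-0.999, -0.049, 0.002], [-0.049, 0.999, 0.0], [-0.002, 0.0, -1.0]]
contact_force: [0.9, 0.0, 0.2]
gripper_width: 0.0314
```

```bash
python3 g.py .5615 .059 .078
```

```text
t 14.12 pos [0.5626 0.0588 0.1334] F [0.9 0.  0.2] w 0.0314 q7 [-32.  14.  25. 104.  -6.  64.  88.]
rot [ 0.0002  0.0016 -0.0002] shift cm [0.11 0.03 5.54]
```

apply_moves:
  travel:
    - [0.1,0,2]
    - [0,0,1.5]
    - [0,0,1]
    - [0,0,0.3]
    - [0,0,0.3]
    - [0,0,0.2]
    - [0,0,0]
  delta_rot:
    - [0,0,0]
    - [0,0,0]
    - [0,0,0]
    - [0,0,0]
    - [0,0,0]
    - [0,0,0]
    - [0,0,0]
  grip: [0.2,0.2,0.2,0.2,0.2,0.2,0.2]

```text
clock: 15.0
tool_pos: [0.561, 0.0589, 0.079]
ee_rot: [[-0.999, -0.049, 0.001], [-0.049, 0.999, 0.0], [-0.001, 0.0, -1.0]]
contact_force: [0.2, -0.1, 1.3]
gripper_width: 0.0316
```

apply_moves:
  travel:
    - [0,0,0]
    - [0,0,0]
    - [0,0,0]
    - [0,0,-1]
    - [0,0,-4]
    - [0,0,-5]
    - [0,0,-5]
  delta_rot:
    - [0,0,0]
    - [0,0,0]
    - [0,0,0]
    - [0,0,0]
    - [0,0,0]
    - [0,0,0]
    - [0,0,0]
  grip: [0.5,0.5,0.5,0.5,0.5,0.6,0.6]

```text
clock: 15.88
tool_pos: [0.5606, 0.0587, 0.231]
ee_rot: [[-0.999, -0.049, 0.0], [-0.049, 0.999, 0.0], [-0.0, 0.0, -1.0]]
contact_force: [1.0, 1.2, -0.0]
gripper_width: 0.0511
```

```bash
python3 g.py .4515 -.261 .23
python3 - <<'E'
from h import *
crop("side","pics/s4.png",190,190,180,220,2.7)
E
```

```text
t 15.88 pos [0.5606 0.0587 0.231 ] F [ 1.   1.2 -0. ] w 0.0511 q7 [-34.   9.  26.  97.  -4.  75.  86.]
rot [0.     0.0005 0.0001] shift cm [ 12.46 -31.4    0.1 ]
```

View pics/s4.png

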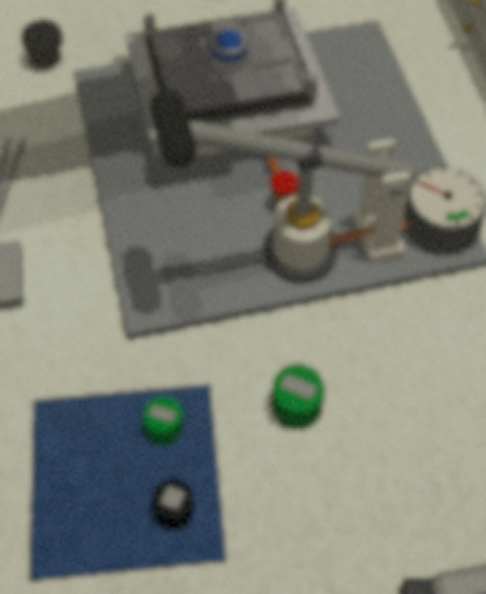

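Seen: the dry blue can sits in the pocket at (228,42). The green at (162,412) and black at (174,495) have not moved. Green next.

apply_moves:
  travel:
    - [0,0,-2]
    - [1.25,-3.14,0]
    - [1.25,-3.14,0]
    - [1.25,-3.14,0]
    - [1.25,-3.14,0]
    - [1.25,-3.14,0]
    - [1.25,-3.14,0]
    - [1.25,-3.14,0]
    - [1.25,-3.14,0]
    - [1.25,-3.14,0]
    - [1.25,-3.14,0]
    - [0,0,5]
    - [0,0,5]
    - [0,0,5]
    - [0,0,4]
    - [0,0,0]
    - [0,0,0]
  delta_rot:
    - [0,0,0]
    - [0,0,0]
    - [0,0,0]
    - [0,0,0]
    - [0,0,0]
    - [0,0,0]
    - [0,0,0]
    - [0,0,0]
    - [0,0,0]
    - [0,0,0]
    - [0,0,0]
    - [0,0,0]
    - [0,0,0]
    - [0,0,0]
    - [0,0,0]
    - [0,0,0]
    - [0,0,0]
  grip: [0.6,0.6,0.6,0.6,0.6,0.6,0.6,0.6,0.6,0.6,0.6,0.6,0.6,0.6,0.6,0.6,0.6]

```text
clock: 18.05
tool_pos: [0.4522, -0.2615, 0.0604]
ee_rot: [[-0.999, -0.049, 0.002], [-0.049, 0.999, -0.001], [-0.002, -0.001, -1.0]]
contact_force: [-0.2, -0.4, -0.0]
gripper_width: 0.0524
```

```bash
python3 g.py .4515 -.261 .012
python3 - <<'E'
from h import *
crop("side","pics/s5.png",190,290,130,120,5)
E
```

```text
t 18.05 pos [ 0.4522 -0.2615  0.0604] F [-0.2 -0.4 -0. ] w 0.0524 q7 [-11.  15.  41. 114. -12.  55. 129.]
rot [-0.0008  0.0016  0.0001] shift cm [0.07 0.05 4.84]
```

View pics/s5.png

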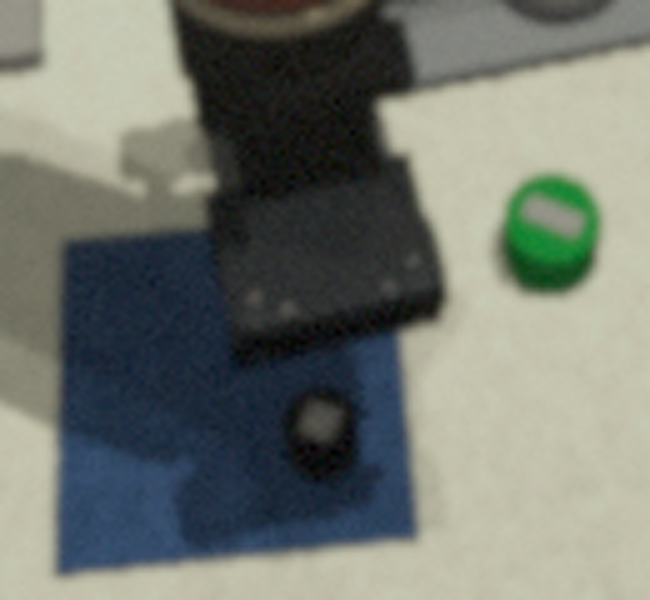

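Seen: the black is unmoved at (320,420). The green is under the gripper.

apply_moves:
  travel:
    - [0.07,0.05,2]
    - [0,0,1.3]
    - [0,0,1]
    - [0,0,0.5]
    - [0,0,0]
    - [0,0,0]
    - [0,0,0]
    - [0,0,0]
    - [0,0,0]
  delta_rot:
    - [0,0,0]
    - [0,0,0]
    - [0,0,0]
    - [0,0,0]
    - [0,0,0]
    - [0,0,0]
    - [0,0,0]
    - [0,0,0]
    - [0,0,0]
  grip: [0.5,0.5,0.5,0.5,0.5,0.2,0.2,0.2,0.2]

```text
clock: 19.23
tool_pos: [0.4508, -0.2605, 0.0109]
ee_rot: [[-0.999, -0.049, 0.0], [-0.049, 0.999, -0.0], [-0.0, -0.0, -1.0]]
contact_force: [-0.2, -0.4, 4.3]
gripper_width: 0.0296
```

```bash
python3 - <<'E'
from h import *
y=np.radians(2.8);Rz=np.array([[np.cos(y),-np.sin(y)],[np.sin(y),np.cos(y)]])
for n,o in((1,(41,31)),(3,(-41,31))): print(n,np.array([.5613,.0592])+Rz@(np.array(o)/1e3))
E
python3 g.py .6 .092 .23
```

```text
1 [0.60073671 0.09216583]
3 [0.51883461 0.08816015]
t 19.23 pos [ 0.4508 -0.2605  0.0109] F [-0.2 -0.4  4.3] w 0.0296 q7 [ -8.  20.  39. 116. -16.  49. 132.]
rot [-0.0001  0.0005  0.0003] shift cm [-16.62  34.48 -21.91]
```

apply_moves:
  travel:
    - [0,0,-1]
    - [0,0,-4]
    - [0,0,-6]
    - [0,0,-6]
    - [0,0,-6]
    - [-1.67,3.46,0]
    - [-1.67,3.46,0]
    - [-1.67,3.46,0]
    - [-1.67,3.46,0]
    - [-1.67,3.46,0]
    - [-1.67,3.46,0]
    - [-1.67,3.46,0]
    - [-1.67,3.46,0]
    - [-1.67,3.46,0]
    - [-1.67,3.46,0]
    - [0,0,5]
    - [0,0,5]
    - [0,0,0]
    - [0,0,0]
  delta_rot:
    - [0,0,0]
    - [0,0,0]
    - [0,0,0]
    - [0,0,0]
    - [0,0,0]
    - [0,0,0]
    - [0,0,0]
    - [0,0,0]
    - [0,0,0]
    - [0,0,0]
    - [0,0,0]
    - [0,0,0]
    - [0,0,0]
    - [0,0,0]
    - [0,0,0]
    - [0,0,0]
    - [0,0,0]
    - [0,0,0]
    - [0,0,0]
  grip: [0.2,0.2,0.2,0.2,0.2,0.2,0.2,0.2,0.2,0.2,0.2,0.2,0.2,0.2,0.2,0.2,0.2,0.2,0.2]

```text
clock: 21.6
tool_pos: [0.6014, 0.0932, 0.1429]
ee_rot: [[-0.999, -0.049, 0.002], [-0.049, 0.999, 0.0], [-0.002, 0.0, -1.0]]
contact_force: [0.1, 0.5, -0.0]
gripper_width: 0.0293
```

```bash
python3 g.py .6007 .0922 .0745
```

```text
t 21.6 pos [0.6014 0.0932 0.1429] F [ 0.1  0.5 -0. ] w 0.0293 q7 [-35.  18.  27.  97.  -9.  67.  87.]
rot [ 0.0002  0.002  -0.0002] shift cm [ 0.07 -0.1   6.84]
```

apply_moves:
  travel:
    - [0,-0.1,3]
    - [0,0,2]
    - [0,0,1]
    - [0,0,0.3]
    - [0,0,0.3]
    - [0,0,0.15]
    - [0,0,0]
  delta_rot:
    - [0,0,0]
    - [0,0,0]
    - [0,0,0]
    - [0,0,0]
    - [0,0,0]
    - [0,0,0]
    - [0,0,0]
  grip: [0.2,0.2,0.2,0.2,0.2,0.2,0.2]

```text
clock: 22.48
tool_pos: [0.6008, 0.0924, 0.074]
ee_rot: [[-0.999, -0.049, 0.001], [-0.049, 0.999, 0.0], [-0.001, 0.0, -1.0]]
contact_force: [-2.2, -0.4, 4.8]
gripper_width: 0.0295
```

apply_moves:
  travel:
    - [0,0,0]
    - [0,0,0]
    - [0,0,0]
    - [0,0,-1]
    - [0,0,-4]
    - [0,0,-6]
    - [0,0,-6]
  delta_rot:
    - [0,0,0]
    - [0,0,0]
    - [0,0,0]
    - [0,0,0]
    - [0,0,0]
    - [0,0,0]
    - [0,0,0]
  grip: [0.45,0.45,0.45,0.45,0.45,0.5,0.5]

```text
clock: 23.35
tool_pos: [0.6002, 0.0922, 0.2456]
ee_rot: [[-0.999, -0.049, 0.0], [-0.049, 0.999, -0.0], [-0.0, -0.0, -1.0]]
contact_force: [1.0, 0.6, 0.4]
gripper_width: 0.043
```

```bash
python3 g.py .4503 -.3262 .245
python3 - <<'E'
from h import *
crop("side","pics/s6.png",190,190,180,220,2.7)
E
```

```text
t 23.35 pos [0.6002 0.0922 0.2456] F [1.  0.6 0.4] w 0.043 q7 [-36.  14.  28.  90.  -7.  78.  86.]
rot [-0.0001  0.0003 -0.    ] shift cm [ 17.02 -41.05   0.06]
```

View pics/s6.png

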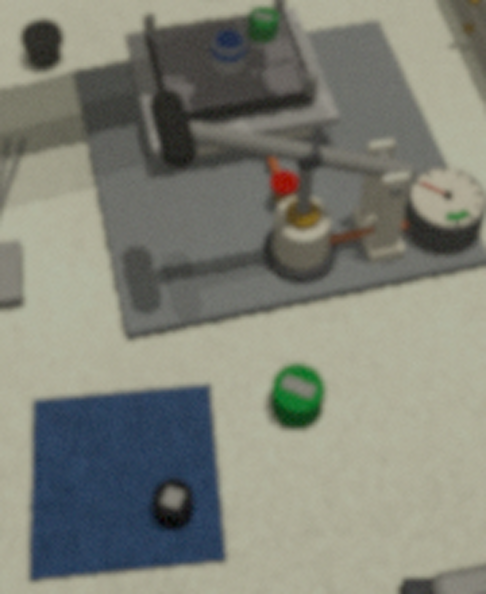

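Seen: the green stands in nest 1 at (264,20), the dry can at (229,42). The black is unmoved at (174,497).

apply_moves:
  travel:
    - [1.42,-3.42,0]
    - [1.42,-3.42,0]
    - [1.42,-3.42,0]
    - [1.42,-3.42,0]
    - [1.42,-3.42,0]
    - [1.42,-3.42,0]
    - [1.42,-3.42,0]
    - [1.42,-3.42,0]
    - [1.42,-3.42,0]
    - [1.42,-3.42,0]
    - [1.42,-3.42,0]
    - [1.42,-3.42,0]
    - [0,0,5]
    - [0,0,5]
    - [0,0,5]
    - [0,0,4]
    - [0,0,0]
    - [0,0,0]
  delta_rot:
    - [0,0,0]
    - [0,0,0]
    - [0,0,0]
    - [0,0,0]
    - [0,0,0]
    - [0,0,0]
    - [0,0,0]
    - [0,0,0]
    - [0,0,0]
    - [0,0,0]
    - [0,0,0]
    - [0,0,0]
    - [0,0,0]
    - [0,0,0]
    - [0,0,0]
    - [0,0,0]
    - [0,0,0]
    - [0,0,0]
  grip: [0.5,0.5,0.5,0.5,0.5,0.5,0.5,0.5,0.5,0.5,0.5,0.5,0.5,0.5,0.5,0.5,0.5,0.5]

```text
clock: 25.65
tool_pos: [0.4512, -0.3267, 0.055]
ee_rot: [[-0.999, -0.049, 0.002], [-0.049, 0.999, -0.001], [-0.002, -0.001, -1.0]]
contact_force: [-0.6, -0.3, 0.9]
gripper_width: 0.0429
```

```bash
python3 g.py .4503 -.3262 .0125
```

```text
t 25.65 pos [ 0.4512 -0.3267  0.055 ] F [-0.6 -0.3  0.9] w 0.0429 q7 [ -4.  21.  43. 109. -17.  56. 139.]
rot [-0.0011  0.0016  0.    ] shift cm [0.09 0.05 4.25]
```

apply_moves:
  travel:
    - [0.05,0.05,2]
    - [0,0,1.3]
    - [0,0,0.8]
    - [0,0,0]
    - [0,0,0]
    - [0,0,0]
    - [0,0,0]
    - [0,0,0]
  delta_rot:
    - [0,0,0]
    - [0,0,0]
    - [0,0,0]
    - [0,0,0]
    - [0,0,0]
    - [0,0,0]
    - [0,0,0]
    - [0,0,0]
  grip: [0.5,0.5,0.5,0.5,0.2,0.2,0.2,0.2]

```text
clock: 26.65
tool_pos: [0.4502, -0.3256, 0.0125]
ee_rot: [[-0.999, -0.049, 0.001], [-0.049, 0.999, -0.0], [-0.001, -0.0, -1.0]]
contact_force: [-0.0, -0.2, 3.0]
gripper_width: 0.0296
```

```bash
python3 g.py .5188 .0882 .245
```

```text
t 26.65 pos [ 0.4502 -0.3256  0.0125] F [-0.  -0.2  3. ] w 0.0296 q7 [ -3.  24.  41. 111. -20.  52. 141.]
rot [-0.0003  0.0006  0.0003] shift cm [ -8.87  41.   -23.25]
```

apply_moves:
  travel:
    - [0,0,-1]
    - [0,0,-4]
    - [0,0,-6]
    - [0,0,-6]
    - [0,0,-6.2]
    - [-0.74,3.42,0]
    - [-0.74,3.42,0]
    - [-0.74,3.42,0]
    - [-0.74,3.42,0]
    - [-0.74,3.42,0]
    - [-0.74,3.42,0]
    - [-0.74,3.42,0]
    - [-0.74,3.42,0]
    - [-0.74,3.42,0]
    - [-0.74,3.42,0]
    - [-0.74,3.42,0]
    - [-0.74,3.42,0]
    - [0,0,5]
    - [0,0,5]
    - [0,0,0]
  delta_rot:
    - [0,0,0]
    - [0,0,0]
    - [0,0,0]
    - [0,0,0]
    - [0,0,0]
    - [0,0,0]
    - [0,0,0]
    - [0,0,0]
    - [0,0,0]
    - [0,0,0]
    - [0,0,0]
    - [0,0,0]
    - [0,0,0]
    - [0,0,0]
    - [0,0,0]
    - [0,0,0]
    - [0,0,0]
    - [0,0,0]
    - [0,0,0]
    - [0,0,0]
  grip: [0.2,0.2,0.2,0.2,0.2,0.2,0.2,0.2,0.2,0.2,0.2,0.2,0.2,0.2,0.2,0.2,0.2,0.2,0.2,0.2]

```text
clock: 29.15
tool_pos: [0.5159, 0.088, 0.1417]
ee_rot: [[-0.999, -0.049, -0.006], [-0.049, 0.999, -0.003], [0.006, -0.002, -1.0]]
contact_force: [-0.8, 0.1, 1.1]
gripper_width: 0.0293
```

```bash
python3 g.py .5188 .0882 .0763
```

```text
t 29.15 pos [0.5159 0.088  0.1417] F [-0.8  0.1  1.1] w 0.0293 q7 [-38.   8.  25. 108.  -4.  65.  82.]
rot [-0.0024 -0.0061  0.0001] shift cm [-0.29  0.    6.54]
```

Let it settle first.

apply_moves:
  travel:
    - [0,0,2]
    - [0,0,0]
    - [0,0,0]
  delta_rot:
    - [0,0,0]
    - [0,0,0]
    - [0,0,0]
  grip: [0.2,0.2,0.2]

```text
clock: 29.52
tool_pos: [0.5194, 0.089, 0.1262]
ee_rot: [[-0.999, -0.049, 0.002], [-0.049, 0.999, 0.001], [-0.002, 0.001, -1.0]]
contact_force: [0.3, 0.7, -0.2]
gripper_width: 0.0294
```

```bash
python3 g.py .5188 .0882 .0763
```

```text
t 29.52 pos [0.5194 0.089  0.1262] F [ 0.3  0.7 -0.2] w 0.0294 q7 [-37.   9.  25. 109.  -4.  62.  82.]
rot [0.0006 0.0021 0.0001] shift cm [ 0.07 -0.07  4.99]
```

apply_moves:
  travel:
    - [0,-0.05,2]
    - [0,0,1.5]
    - [0,0,0.5]
    - [0,0,0.3]
    - [0,0,0.3]
    - [0,0,0.2]
    - [0,0,0]
  delta_rot:
    - [0,0,0]
    - [0,0,0]
    - [0,0,0]
    - [0,0,0]
    - [0,0,0]
    - [0,0,0]
    - [0,0,0]
  grip: [0.2,0.2,0.2,0.2,0.2,0.2,0.2]

```text
clock: 30.4
tool_pos: [0.5185, 0.0883, 0.0762]
ee_rot: [[-0.999, -0.049, -0.0], [-0.049, 0.999, -0.0], [0.0, -0.0, -1.0]]
contact_force: [-0.0, -0.0, -0.8]
gripper_width: 0.0291
```

apply_moves:
  travel:
    - [0,0,0.06]
    - [0,0,0]
    - [0,0,0]
    - [0,0,0]
    - [0,0,-1]
    - [0,0,-4]
    - [0,0,-6]
  delta_rot:
    - [0,0,0]
    - [0,0,0]
    - [0,0,0]
    - [0,0,0]
    - [0,0,0]
    - [0,0,0]
    - [0,0,0]
  grip: [0.2,0.2,0.45,0.45,0.45,0.5,0.5]

```text
clock: 31.28
tool_pos: [0.5174, 0.088, 0.1862]
ee_rot: [[-0.999, -0.049, -0.003], [-0.049, 0.999, -0.001], [0.003, -0.001, -1.0]]
contact_force: [0.0, 0.2, 0.4]
gripper_width: 0.0428
```

```bash
python3 g.py .449 .341 .2 4
```

```text
t 31.27 pos [0.5174 0.088  0.1862] F [0.  0.2 0.4] w 0.0428 q7 [-38.   6.  25. 105.  -3.  70.  81.]
rot [-0.0012 -0.0026 -0.0207] shift cm [ 5.06 25.71 -1.38]
```

apply_moves:
  travel:
    - [0,0,-1.4]
    - [0.63,3.21,0]
    - [0.63,3.21,0]
    - [0.63,3.21,0]
    - [0.63,3.21,0]
    - [0.63,3.21,0]
    - [0.63,3.21,0]
    - [0.63,3.21,0]
    - [0.63,3.21,0]
    - [0,0,0]
    - [0,0,0]
    - [0,0,0]
  delta_rot:
    - [0,0,-0.02]
    - [0,0,0]
    - [0,0,0]
    - [0,0,0]
    - [0,0,0]
    - [0,0,0]
    - [0,0,0]
    - [0,0,0]
    - [0,0,0]
    - [0,0,0]
    - [0,0,0]
    - [0,0,0]
  grip: [0.5,0.5,0.5,0.5,0.5,0.5,0.5,0.5,0.5,0.5,0.5,0.5]

```text
clock: 32.78
tool_pos: [0.451, 0.3399, 0.1996]
ee_rot: [[-0.998, -0.067, 0.0], [-0.067, 0.998, -0.0], [-0.0, -0.0, -1.0]]
contact_force: [-1.6, 0.0, -0.1]
gripper_width: 0.0432
```

```bash
python3 g.py .449 .341 .105 4
python3 - <<'E'
from h import *
crop("side","pics/s7.png",180,90,150,150,4)
E
```

```text
t 32.77 pos [0.451  0.3399 0.1996] F [-1.6  0.  -0.1] w 0.0432 q7 [-54.  10.  14.  99.  -2.  72.  55.]
rot [-0.0003  0.0001 -0.0023] shift cm [0.19 0.12 9.46]
```

View pics/s7.png

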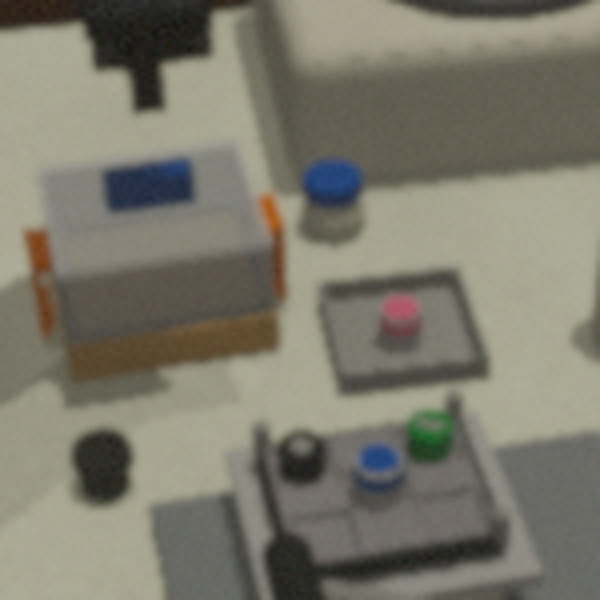

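Seen: black in nest 3 at (300,452), green in nest 1 at (430,432), dry can at (380,465), pink in the tray at (400,315). The hood handle at (150,185) is below the gripper.

apply_moves:
  travel:
    - [0.15,0.12,4]
    - [0,0,3]
    - [0,0,1.5]
    - [0,0,0.7]
    - [0,0,0.2]
    - [0,0,0]
    - [0,0,0]
    - [0,0,0]
    - [0,0,0]
    - [0,0,0]
    - [0,0,0]
  delta_rot:
    - [0,0,0]
    - [0,0,0]
    - [0,0,0]
    - [0,0,0]
    - [0,0,0]
    - [0,0,0]
    - [0,0,0]
    - [0,0,0]
    - [0,0,0]
    - [0,0,0]
    - [0,0,0]
  grip: [0.5,0.5,0.5,0.5,0.5,0.5,0.1,0.1,0.1,0.1,0.1]
  squeeze: 50

```text
clock: 34.2
tool_pos: [0.4489, 0.3428, 0.1059]
ee_rot: [[-0.998, -0.069, 0.0], [-0.069, 0.998, 0.001], [-0.0, 0.001, -1.0]]
contact_force: [-0.8, 2.8, 1.0]
gripper_width: 0.018
```

```bash
python3 g.py .449 .341 .24 4
```

```text
t 34.2 pos [0.4489 0.3428 0.1059] F [-0.8  2.8  1. ] w 0.018 q7 [-54.  15.  13. 105.  -4.  61.  55.]
rot [ 0.0009  0.0004 -0.0003] shift cm [ -0.    -0.18 -13.41]
```

apply_moves:
  travel:
    - [0,0,-0.5]
    - [0,0,-1]
    - [0,0,-2.5]
    - [0,0,-3]
    - [0,0,-3]
    - [0,0,-2]
    - [0,0,0]
  delta_rot:
    - [0,0,0]
    - [0,0,0]
    - [0,0,0]
    - [0,0,0]
    - [0,0,0]
    - [0,0,0]
    - [0,0,0.02]
  grip: [0.1,0.1,0.1,0.1,0.1,0.1,0.1]

```text
clock: 35.08
tool_pos: [0.4496, 0.3423, 0.2273]
ee_rot: [[-0.999, -0.048, 0.002], [-0.048, 0.999, 0.002], [-0.002, 0.002, -1.0]]
contact_force: [0.1, -0.1, -4.7]
gripper_width: 0.0176
```

```bash
python3 g.py .5617 .0592 .226 2.8
```

```text
t 35.08 pos [0.4496 0.3423 0.2273] F [ 0.1 -0.1 -4.7] w 0.0176 q7 [-54.   9.  14.  96.  -2.  75.  53.]
rot [ 0.0017  0.0022 -0.0011] shift cm [ -9.81 -28.83   0.13]
```

apply_moves:
  travel:
    - [-0.4,-1.1,0]
    - [-0.8,-2.35,0]
    - [-0.8,-2.35,0]
    - [-0.8,-2.35,0]
    - [-0.8,-2.35,0]
    - [-0.8,-2.35,0]
    - [-0.8,-2.35,0]
    - [-0.8,-2.35,0]
    - [-0.8,-2.35,0]
    - [-0.8,-2.35,0]
    - [-0.8,-2.35,0]
    - [-0.8,-2.35,0]
    - [-0.6,-1.9,0]
    - [0,0,0]
    - [0,0,0]
    - [0,0,0]
  delta_rot:
    - [0,0,0]
    - [0,0,0]
    - [0,0,0]
    - [0,0,0]
    - [0,0,0]
    - [0,0,0]
    - [0,0,0]
    - [0,0,0]
    - [0,0,0]
    - [0,0,0]
    - [0,0,0]
    - [0,0,0]
    - [0,0,0]
    - [0,0,0]
    - [0,0,0]
    - [0,0,0]
  grip: [0.1,0.1,0.1,0.1,0.1,0.1,0.1,0.1,0.1,0.1,0.1,0.1,0.1,0.1,0.1,0.1]

```text
clock: 37.08
tool_pos: [0.5605, 0.0597, 0.2252]
ee_rot: [[-0.999, -0.051, -0.001], [-0.051, 0.999, 0.0], [0.001, 0.0, -1.0]]
contact_force: [0.1, 0.0, -3.9]
gripper_width: 0.0176
```

```bash
python3 g.py .5617 .0592 .19 2.8
```

```text
t 37.08 pos [0.5605 0.0597 0.2252] F [ 0.1  0.  -3.9] w 0.0176 q7 [-35.   9.  27.  97.  -4.  75.  86.]
rot [ 0.0002 -0.0007  0.0017] shift cm [-0.12 -0.06  3.52]
```

apply_moves:
  travel:
    - [-0.1,-0.05,2]
    - [0,0,2]
    - [0,0,1]
    - [0,0,0.4]
    - [0,0,0.4]
    - [0,0,0.4]
    - [0,0,0]
  delta_rot:
    - [0,0,0]
    - [0,0,0]
    - [0,0,0]
    - [0,0,0]
    - [0,0,0]
    - [0,0,0]
    - [0,0,0]
  grip: [0.1,0.1,0.1,0.1,0.1,0.1,0.1]

```text
clock: 37.95
tool_pos: [0.5619, 0.0584, 0.1635]
ee_rot: [[-0.999, -0.049, -0.0], [-0.049, 0.999, -0.0], [0.0, -0.0, -1.0]]
contact_force: [-0.2, 0.6, -3.1]
gripper_width: 0.0177
```

```bash
python3 g.py .5617 .0592 .14 2.8
```

```text
t 37.95 pos [0.5619 0.0584 0.1635] F [-0.2  0.6 -3.1] w 0.0177 q7 [-34.  12.  27. 102.  -6.  68.  88.]
rot [-0.     -0.0001  0.0003] shift cm [0.02 0.09 2.35]
```

apply_moves:
  travel:
    - [0,0.08,0.3]
    - [0,0,0.3]
    - [0,0,0.3]
    - [0,0,0.3]
    - [0,0,0]
  delta_rot:
    - [0,0,0]
    - [0,0,0]
    - [0,0,0]
    - [0,0,0]
    - [0,0,0]
  grip: [0.1,0.1,0.1,0.1,0.1]

```text
clock: 38.58
tool_pos: [0.5617, 0.0591, 0.1512]
ee_rot: [[-0.999, -0.049, -0.001], [-0.049, 0.999, -0.0], [0.001, -0.0, -1.0]]
contact_force: [0.1, 0.8, -3.7]
gripper_width: 0.0178
```

apply_moves:
  travel:
    - [0,0,0.3]
    - [0,0,0.3]
    - [0,0,0.3]
    - [0,0,0.3]
    - [0,0,0]
  delta_rot:
    - [0,0,0]
    - [0,0,0]
    - [0,0,0]
    - [0,0,0]
    - [0,0,0]
  grip: [0.1,0.1,0.1,0.1,0.1]

```text
clock: 39.2
tool_pos: [0.5623, 0.0593, 0.14]
ee_rot: [[-0.999, -0.049, 0.001], [-0.049, 0.999, 0.0], [-0.001, 0.0, -1.0]]
contact_force: [-0.0, -0.1, 3.4]
gripper_width: 0.0173
```

Contact with the clip noses (+3.4 N, no side force). Pressing on.

apply_moves:
  travel:
    - [0,0,0.3]
    - [0,0,0.3]
    - [0,0,0.3]
    - [0,0,0]
  delta_rot:
    - [0,0,0]
    - [0,0,0]
    - [0,0,0]
    - [0,0,0]
  grip: [0.1,0.1,0.1,0.1]

```text
clock: 39.7
tool_pos: [0.5614, 0.0592, 0.1299]
ee_rot: [[-0.999, -0.049, -0.001], [-0.049, 0.999, -0.0], [0.001, -0.0, -1.0]]
contact_force: [0.6, 0.1, -2.4]
gripper_width: 0.0178
```

apply_moves:
  travel:
    - [0,0,0.3]
    - [0,0,0.3]
    - [0,0,0.2]
    - [0,0,0]
  delta_rot:
    - [0,0,0]
    - [0,0,0]
    - [0,0,0]
    - [0,0,0]
  grip: [0.1,0.1,0.1,0.1]

```text
clock: 40.2
tool_pos: [0.5615, 0.0591, 0.122]
ee_rot: [[-0.999, -0.049, -0.001], [-0.049, 0.999, -0.0], [0.001, -0.0, -1.0]]
contact_force: [-0.3, -0.3, -2.7]
gripper_width: 0.0172
```

apply_moves:
  travel:
    - [0,0,0.15]
    - [0,0,0.15]
    - [0,0,0]
  delta_rot:
    - [0,0,0]
    - [0,0,0]
    - [0,0,0]
  grip: [0.1,0.1,0.1]

```text
clock: 40.58
tool_pos: [0.5616, 0.0591, 0.1218]
ee_rot: [[-0.999, -0.049, -0.001], [-0.049, 0.999, 0.001], [0.001, 0.001, -1.0]]
contact_force: [-12.9, -1.3, 23.0]
gripper_width: 0.0175
```

apply_moves:
  travel:
    - [0,0,-0.25]
    - [0,0,-0.15]
    - [0,0,0]
  delta_rot:
    - [0,0,0]
    - [0,0,0]
    - [0,0,0]
  grip: [0.1,0.1,0.1]

```text
clock: 40.95
tool_pos: [0.5617, 0.0591, 0.1232]
ee_rot: [[-0.999, -0.049, -0.001], [-0.049, 0.999, -0.0], [0.001, -0.0, -1.0]]
contact_force: [-0.1, 0.3, -3.7]
gripper_width: 0.0177
```

apply_moves:
  travel:
    - [0,0,-0.15]
    - [0,0,0]
  delta_rot:
    - [0,0,0]
    - [0,0,0]
  grip: [0.1,0.1]

```text
clock: 41.2
tool_pos: [0.5614, 0.0591, 0.1235]
ee_rot: [[-0.999, -0.049, -0.001], [-0.049, 0.999, -0.001], [0.001, -0.001, -1.0]]
contact_force: [5.4, 0.5, -17.4]
gripper_width: 0.0181
```

The hood is held: pulling up gives -17 N. Settle it back down, release, and look at both clips.

apply_moves:
  travel:
    - [0,0,0.15]
    - [0,0,0.2]
    - [0,0,0.15]
    - [0,0,0]
    - [0,0,-0.1]
    - [0,0,0]
    - [0,0,0]
    - [0,0,0]
    - [0,0,-1]
    - [0,0,-4]
    - [0,0,-5]
    - [0,0,0]
  delta_rot:
    - [0,0,0]
    - [0,0,0]
    - [0,0,0]
    - [0,0,0]
    - [0,0,0]
    - [0,0,0]
    - [0,0,0]
    - [0,0,0]
    - [0,0,0]
    - [0,0,0]
    - [0,0,0]
    - [0,0,0]
  grip: [0.1,0.1,0.1,0.1,0.1,0.4,0.4,0.4,0.4,0.4,0.4,0.4]

```text
clock: 42.7
tool_pos: [0.5642, 0.0592, 0.2258]
ee_rot: [[-0.999, -0.049, 0.007], [-0.049, 0.999, 0.002], [-0.007, 0.002, -1.0]]
contact_force: [-0.0, -0.0, 0.3]
gripper_width: 0.0347
```

```bash
python3 g.py .4856 -.131 .25 2.8
python3 - <<'E'
from h import *
crop("side","pics/s8.png",200,150,190,150,4)
E
```

```text
t 42.7 pos [0.5642 0.0592 0.2258] F [-0.  -0.   0.3] w 0.0347 q7 [-35.   9.  27.  97.  -4.  74.  86.]
rot [ 0.0017  0.0072 -0.    ] shift cm [  8.78 -18.62  -2.42]
```

View pics/s8.png

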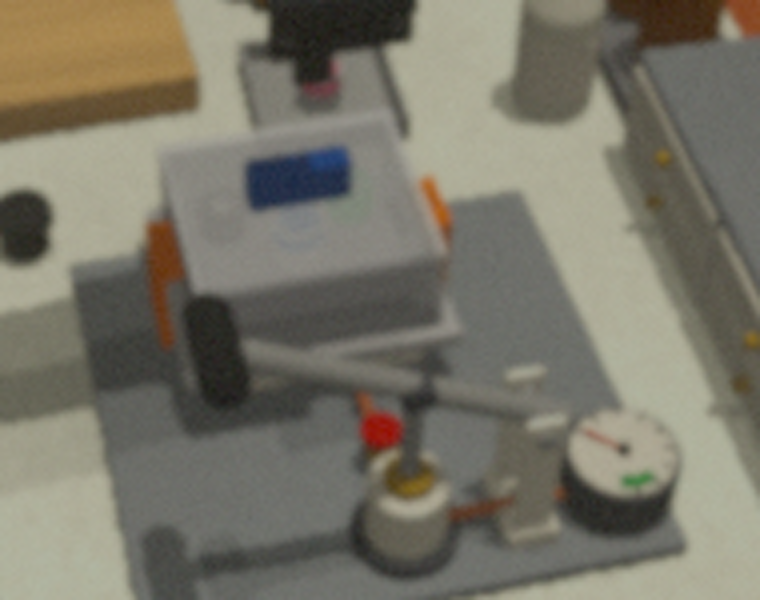

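Seen: the hood sits level on the rim with both orange clips vertical at (160,285) and (437,210). The needle is at the start, pointing at (585,432). Now to the lever with the fingers shut.

apply_moves:
  travel:
    - [0,0,-2.4]
    - [1.2,-2.8,0]
    - [1.2,-2.8,0]
    - [1.2,-2.8,0]
    - [1.2,-2.8,0]
    - [1.2,-2.8,0]
    - [1.2,-2.8,0]
    - [1.2,-2.8,0]
    - [0,0,0]
    - [0,0,0]
    - [0,0,0]
  delta_rot:
    - [0,0,0]
    - [0,0,0]
    - [0,0,0]
    - [0,0,0]
    - [0,0,0]
    - [0,0,0]
    - [0,0,0]
    - [0,0,0]
    - [0,0,0]
    - [0,0,0]
    - [0,0,0]
  grip: [0.1,0,0,0,0,0,0,0,0,0,0]

```text
clock: 44.12
tool_pos: [0.4878, -0.1396, 0.2447]
ee_rot: [[-0.999, -0.051, -0.001], [-0.051, 0.999, -0.0], [0.001, 0.0, -1.0]]
contact_force: [0.3, -0.6, 0.7]
gripper_width: 0.0003
```

```bash
python3 g.py .4856 -.139 .216 2.8
```

```text
t 44.12 pos [ 0.4878 -0.1396  0.2447] F [ 0.3 -0.6  0.7] w 0.0003 q7 [-24.   1.  36. 103.  -0.  77. 105.]
rot [ 0.     -0.0006  0.002 ] shift cm [0.22 0.07 2.87]
```

apply_moves:
  travel:
    - [0.2,0,2.9]
    - [0.78,0,1.9]
    - [0.78,0,1.9]
    - [0.4,0,1.95]
    - [0.4,0,1.95]
    - [0,0,2]
    - [0,0,2]
    - [-0.26,0,1.5]
    - [-0.26,0,1.5]
    - [-0.3,0,0.95]
    - [-0.3,0,0.95]
    - [0,0,0]
    - [0,0,0]
  delta_rot:
    - [0,0,0]
    - [0,0,0]
    - [0,0,0]
    - [0,0,0]
    - [0,0,0]
    - [0,0,0]
    - [0,0,0]
    - [0,0,0]
    - [0,0,0]
    - [0,0,0]
    - [0,0,0]
    - [0,0,0]
    - [0,0,0]
  grip: [0,0,0,0,0,0,0,0,0,0,0,0,0]

```text
clock: 45.75
tool_pos: [0.4726, -0.1409, 0.0498]
ee_rot: [[-0.999, -0.05, -0.002], [-0.05, 0.999, 0.0], [0.002, 0.0, -1.0]]
contact_force: [-4.6, -1.0, 6.3]
gripper_width: 0.0004
```

apply_moves:
  travel:
    - [0,0,0.2]
    - [0,0,0.15]
    - [0,0,0]
  delta_rot:
    - [0,0,0]
    - [0,0,0]
    - [0,0,0]
  grip: [0,0,0]

```text
clock: 46.12
tool_pos: [0.4729, -0.141, 0.0489]
ee_rot: [[-0.999, -0.05, -0.002], [-0.05, 0.999, 0.002], [0.002, 0.002, -1.0]]
contact_force: [-20.0, 2.7, 47.2]
gripper_width: 0.0002
```

At the stop (47 N on the fingertips; I'll press less next time). Now up.

apply_moves:
  travel:
    - [0,0,-0.35]
    - [0.3,0,-0.95]
    - [0.3,0,-0.95]
    - [0.26,0,-1.5]
    - [0.26,0,-1.5]
    - [0,0,-2]
    - [0,0,-2]
    - [-0.4,0,-1.95]
    - [-0.4,0,-1.95]
    - [-0.78,0,-1.9]
    - [-0.78,0,-1.9]
    - [-0.2,0,-2.9]
    - [0,0,0]
    - [0,0,0]
    - [0,0,0]
    - [0,0,0]
  delta_rot:
    - [0,0,0]
    - [0,0,0]
    - [0,0,0]
    - [0,0,0]
    - [0,0,0]
    - [0,0,0]
    - [0,0,0]
    - [0,0,0]
    - [0,0,0]
    - [0,0,0]
    - [0,0,0]
    - [0,0,0]
    - [0,0,0]
    - [0,0,0]
    - [0,0,0]
    - [0,0,0]
  grip: [0,0,0,0,0,0,0,0,0,0,0,0,0,0,0,0]

```text
clock: 48.12
tool_pos: [0.4872, -0.1406, 0.2444]
ee_rot: [[-0.999, -0.049, -0.001], [-0.049, 0.999, -0.0], [0.001, 0.0, -1.0]]
contact_force: [-0.0, -0.4, 0.2]
gripper_width: 0.0004
```

```bash
cat > needle.py <<'E'
from h import *
im=r.camera("side").astype(int);R,G,B=im[...,0],im[...,1],im[...,2]
# dial in side view approx center (s8 crop (625,448))/4+(200,150)
cx,cy=356.2,262
ys,xs=np.mgrid[0:420,0:560];d=np.hypot(xs-cx,ys-cy)<14
m=d&(R-(G+B)/2>25)&(R>60);g=d&(G-R>30)
def w(x,y):return at("side",x,y,.045)
c=w(cx,cy)
for n,k in(("needle",m),("green",g)):
    if k.sum():
        p=np.array([w(x,y) for x,y in zip(xs[k],ys[k])]);q=p.mean(0)-c
        print(n,k.sum(),(q*1000).round(1),"clockwise-from-x deg",-np.degrees(np.arctan2(q[1],q[0])).round(0))
E
python3 needle.py; python3 g.py .4856 -.139 .245
```

```text
needle 19 [ 2.2 16.1] clockwise-from-x deg -82.0
green 13 [ -0.1 -21.8] clockwise-from-x deg 90.0
t 48.17 pos [ 0.4873 -0.1407  0.2446] F [-0.7  0.4 -0.3] w 0.0004 q7 [-25.   1.  37. 103.  -0.  77. 105.]
rot [ 0.     -0.0009  0.0003] shift cm [ 0.16  0.18 -0.04]
```

Needle is about 0.9–1.0 rad after one stroke. Stroke 2.

apply_moves:
  travel:
    - [0.2,0,2.9]
    - [0.78,0,1.9]
    - [0.78,0,1.9]
    - [0.4,0,1.95]
    - [0.4,0,1.95]
    - [0,0,2]
    - [0,0,2]
    - [-0.26,0,1.5]
    - [-0.26,0,1.5]
    - [-0.3,0,0.95]
    - [-0.3,0,0.95]
    - [0,0,0.2]
    - [0,0,0]
    - [0,0,0]
  delta_rot:
    - [0,0,0]
    - [0,0,0]
    - [0,0,0]
    - [0,0,0]
    - [0,0,0]
    - [0,0,0]
    - [0,0,0]
    - [0,0,0]
    - [0,0,0]
    - [0,0,0]
    - [0,0,0]
    - [0,0,0]
    - [0,0,0]
    - [0,0,0]
  grip: [0,0,0,0,0,0,0,0,0,0,0,0,0,0]

```text
clock: 49.92
tool_pos: [0.4723, -0.1418, 0.0492]
ee_rot: [[-0.999, -0.048, -0.002], [-0.048, 0.999, 0.001], [0.002, 0.001, -1.0]]
contact_force: [-12.3, 1.0, 28.4]
gripper_width: 0.0007
```

apply_moves:
  travel:
    - [0,0,-0.2]
    - [0.3,0,-0.95]
    - [0.3,0,-0.95]
    - [0.26,0,-1.5]
    - [0.26,0,-1.5]
    - [0,0,-2]
    - [0,0,-2]
    - [-0.4,0,-1.95]
    - [-0.4,0,-1.95]
    - [-0.78,0,-1.9]
    - [-0.78,0,-1.9]
    - [-0.2,0,-2.9]
    - [0,0,0]
    - [0,0,0]
    - [0,0,0]
    - [0,0,0]
  delta_rot:
    - [0,0,0]
    - [0,0,0]
    - [0,0,0]
    - [0,0,0]
    - [0,0,0]
    - [0,0,0]
    - [0,0,0]
    - [0,0,0]
    - [0,0,0]
    - [0,0,0]
    - [0,0,0]
    - [0,0,0]
    - [0,0,0]
    - [0,0,0]
    - [0,0,0]
    - [0,0,0]
  grip: [0,0,0,0,0,0,0,0,0,0,0,0,0,0,0,0]

```text
clock: 51.92
tool_pos: [0.4872, -0.1407, 0.2445]
ee_rot: [[-0.999, -0.049, -0.001], [-0.049, 0.999, -0.0], [0.001, 0.0, -1.0]]
contact_force: [-0.6, -0.2, -0.8]
gripper_width: 0.0005
```

```bash
python3 needle.py; python3 g.py .4856 -.139 .245
```

```text
needle 19 [11.5  6. ] clockwise-from-x deg -27.0
green 12 [ -0.5 -22.1] clockwise-from-x deg 91.0
t 51.98 pos [ 0.4873 -0.1407  0.2446] F [-0.1  0.5  0. ] w 0.0006 q7 [-25.   1.  37. 103.  -0.  77. 105.]
rot [ 0.     -0.0009  0.0003] shift cm [ 0.16  0.18 -0.04]
```

Two strokes are counted (about 1.9 rad). Strokes 3 and 4.

apply_moves:
  travel:
    - [0.2,0,2.9]
    - [0.78,0,1.9]
    - [0.78,0,1.9]
    - [0.4,0,1.95]
    - [0.4,0,1.95]
    - [0,0,2]
    - [0,0,2]
    - [-0.26,0,1.5]
    - [-0.26,0,1.5]
    - [-0.3,0,0.95]
    - [-0.3,0,0.95]
    - [0,0,0.2]
    - [0,0,0]
    - [0,0,0]
  delta_rot:
    - [0,0,0]
    - [0,0,0]
    - [0,0,0]
    - [0,0,0]
    - [0,0,0]
    - [0,0,0]
    - [0,0,0]
    - [0,0,0]
    - [0,0,0]
    - [0,0,0]
    - [0,0,0]
    - [0,0,0]
    - [0,0,0]
    - [0,0,0]
  grip: [0,0,0,0,0,0,0,0,0,0,0,0,0,0]

```text
clock: 53.72
tool_pos: [0.4723, -0.1418, 0.0492]
ee_rot: [[-0.999, -0.048, -0.002], [-0.048, 0.999, 0.001], [0.002, 0.001, -1.0]]
contact_force: [-12.4, 1.0, 27.0]
gripper_width: 0.0003
```

apply_moves:
  travel:
    - [0,0,-0.2]
    - [0.3,0,-0.95]
    - [0.3,0,-0.95]
    - [0.26,0,-1.5]
    - [0.26,0,-1.5]
    - [0,0,-2]
    - [0,0,-2]
    - [-0.4,0,-1.95]
    - [-0.4,0,-1.95]
    - [-0.78,0,-1.9]
    - [-0.78,0,-1.9]
    - [-0.2,0,-2.9]
    - [0,0,0]
    - [0,0,0]
    - [0,0,0]
    - [0,0,0]
  delta_rot:
    - [0,0,0]
    - [0,0,0]
    - [0,0,0]
    - [0,0,0]
    - [0,0,0]
    - [0,0,0]
    - [0,0,0]
    - [0,0,0]
    - [0,0,0]
    - [0,0,0]
    - [0,0,0]
    - [0,0,0]
    - [0,0,0]
    - [0,0,0]
    - [0,0,0]
    - [0,0,0]
  grip: [0,0,0,0,0,0,0,0,0,0,0,0,0,0,0,0]

```text
clock: 55.72
tool_pos: [0.4872, -0.1406, 0.2445]
ee_rot: [[-0.999, -0.049, -0.001], [-0.049, 0.999, -0.0], [0.001, 0.0, -1.0]]
contact_force: [-0.1, 0.3, -0.3]
gripper_width: 0.0007
```

apply_moves:
  travel:
    - [0.2,0,2.9]
    - [0.78,0,1.9]
    - [0.78,0,1.9]
    - [0.4,0,1.95]
    - [0.4,0,1.95]
    - [0,0,2]
    - [0,0,2]
    - [-0.26,0,1.5]
    - [-0.26,0,1.5]
    - [-0.3,0,0.95]
    - [-0.3,0,0.95]
    - [0,0,0.2]
    - [0,0,0]
    - [0,0,0]
  delta_rot:
    - [0,0,0]
    - [0,0,0]
    - [0,0,0]
    - [0,0,0]
    - [0,0,0]
    - [0,0,0]
    - [0,0,0]
    - [0,0,0]
    - [0,0,0]
    - [0,0,0]
    - [0,0,0]
    - [0,0,0]
    - [0,0,0]
    - [0,0,0]
  grip: [0,0,0,0,0,0,0,0,0,0,0,0,0,0]

```text
clock: 57.48
tool_pos: [0.4721, -0.1418, 0.0492]
ee_rot: [[-0.999, -0.048, -0.002], [-0.048, 0.999, 0.001], [0.002, 0.001, -1.0]]
contact_force: [-12.4, 0.5, 30.9]
gripper_width: 0.0002
```

apply_moves:
  travel:
    - [0,0,-0.2]
    - [0.3,0,-0.95]
    - [0.3,0,-0.95]
    - [0.26,0,-1.5]
    - [0.26,0,-1.5]
    - [0,0,-2]
    - [0,0,-2]
    - [-0.4,0,-1.95]
    - [-0.4,0,-1.95]
    - [-0.78,0,-1.9]
    - [-0.78,0,-1.9]
    - [-0.2,0,-2.9]
    - [0,0,-5]
    - [0,0,0]
    - [0,0,0]
    - [0,0,0]
  delta_rot:
    - [0,0,0]
    - [0,0,0]
    - [0,0,0]
    - [0,0,0]
    - [0,0,0]
    - [0,0,0]
    - [0,0,0]
    - [0,0,0]
    - [0,0,0]
    - [0,0,0]
    - [0,0,0]
    - [0,0,0]
    - [0,0,0]
    - [0,0,0]
    - [0,0,0]
    - [0,0,0]
  grip: [0,0,0,0,0,0,0,0,0,0,0,0,0,0,0,0]

```text
clock: 59.48
tool_pos: [0.4868, -0.1405, 0.2939]
ee_rot: [[-0.999, -0.049, -0.002], [-0.049, 0.999, 0.0], [0.002, 0.0, -1.0]]
contact_force: [0.0, 0.2, 0.2]
gripper_width: 0.0003
```

```bash
python3 needle.py
python3 - <<'E'
from h import *
crop("side","pics/s9.png",195,120,200,150,4)
E
```

```text
needle 15 [ -2.5 -13. ] clockwise-from-x deg 101.0
green 5 [  3.7 -22.6] clockwise-from-x deg 81.0
```

View pics/s9.png

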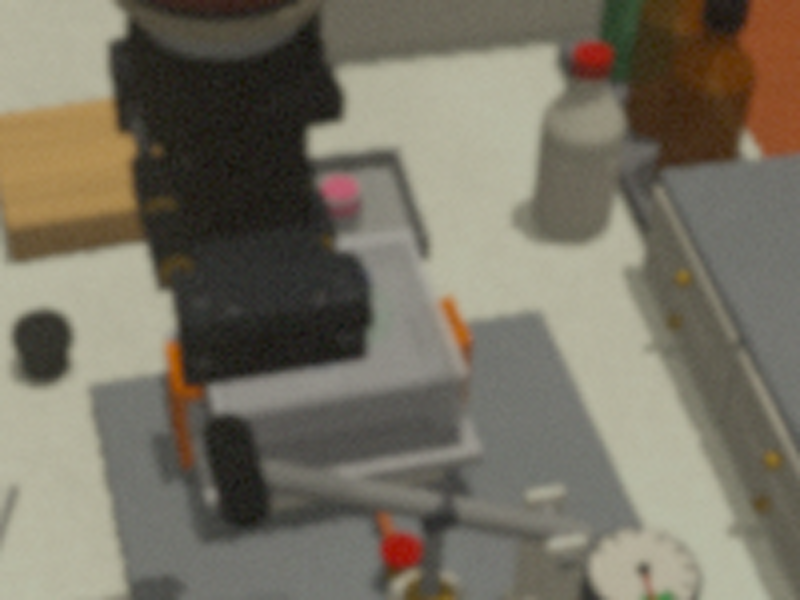

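The needle points into the green sector at (650,590), about 4.1 rad. The lever is back up, and the hood and clips are still seated. Handing in.

```bash
python3 -c "
from workcell import r
print(r.job_done(), r.sense()['clock'])"
```

```text
the job is handed in; nothing more can be done
the job is handed in; nothing more can be done
```

The job is done and handed in at about 60 s of the 210 s allowed.

**What I did**
- I moved the pink cartridge into the steel tray and put the dry blue one in the pocket.
- Two specimens were present. The small green one went into nest 1 and the black one into nest 3; I left the larger green look-alike alone.
- I set the hood on the rim and pressed it down.
- I pumped the lever four full strokes, letting it spring right up each time.

**Last checks**
- **Specimens and cartridges:** before the hood went on, a picture showed both specimens upright with polished faces up, the dry cartridge in the pocket and the pink one in the tray.
- **Hood:** pulling it up about 1.5 mm gave 17 N of hold. The pictures show it level with the clips upright at both ends. I did not test the two clips separately.
- **Gauge:** the needle reads about 4.1 rad, inside the green, and the lever is back up.
- **Forces and other objects:** on the first stroke the fingertips pressed the lever stop with 47 N; later strokes stayed near 30 N. I saw nothing else on the bench disturbed.

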